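# Clear the vortex mixer and mix the sample pots

### The job

Someone has left a tube rack on the vortex mixer and glassware on the black rubber work mat: first lift all of it into the steel tray, standing upright. Then mix the capped sample pots one at a time, working along the row from the pot nearest the mixer: press the pot, upright, down on the middle of the mixer's rubber head until the head is fully down, keep it down for a full second, and stand the pot on the black mat before taking the next. Keep the rack upright while you move it, do not disturb the tip box, slide box or timer, and leave every pot upright on the black mat and everything cleared away still standing in the tray.

Things in the scene. Friction and masses are not known exactly. Their poses are not given: they have to be found in the camera images.
- mixer: bench vortex mixer (fixed): pale casing 150 mm deep (its x) by 115 mm wide (its y), with a sloping control panel on its -x side, highest casing 86 mm above the bench, carrying a round black rubber platform head; origin at the bench under the middle of the casing
- head_top (a point): centre of the flat top of the mixer's black rubber platform head, 76 mm in diameter, 110 mm above the bench when up and 20 mm from the casing's middle along the mixer's +x
- mixer_head (a joint): how far the sprung head is pressed down, in m: 0 up, 0.006 fully down on its stop. It begins to give at about 4 N and is fully down at about 10 N; it springs back when let go
- rack_mid (a point): grey microtube rack left lying across the mixer head: 105 mm long (its x), 50 mm wide (its y), 42 mm high, small tube caps 3 mm proud on top, about 130 g; the point is its centre, 21 mm above its underside, z up
- beaker_mid (a point): small empty glass beaker, open at the top, about 48 mm across at the rim and a little less at the foot, 60 mm tall, about 60 g, left on the work mat (may be absent); the point is its centre, 30 mm above its underside, z up
- bottle_mid (a point): amber glass reagent bottle with black cap, body 46 mm in diameter up to 62 mm, then the 31 mm cap, 87 mm tall in all, about 100 g, left on the work mat (may be absent); the point is on its axis 44 mm above its underside, z up
- pot_a_mid (a point): capped straight-sided plastic sample pot, a cylinder 44 mm in diameter and 56 mm tall with a white screw lid as wide as the body, about 60 g; the point is its centre, half-way up (28 mm above its underside), z along its axis. First place in the row, nearest the mixer (may be absent)
- pot_b_mid (a point): capped straight-sided plastic sample pot, a cylinder 44 mm in diameter and 56 mm tall with a white screw lid as wide as the body, about 60 g; the point is its centre, half-way up (28 mm above its underside), z along its axis. Second place in the row, counted from the mixer (may be absent)
- pot_c_mid (a point): capped straight-sided plastic sample pot, a cylinder 44 mm in diameter and 56 mm tall with a white screw lid as wide as the body, about 60 g; the point is its centre, half-way up (28 mm above its underside), z along its axis. Third place in the row, counted from the mixer (may be absent)
- pot_d_mid (a point): capped straight-sided plastic sample pot, a cylinder 44 mm in diameter and 56 mm tall with a white screw lid as wide as the body, about 60 g; the point is its centre, half-way up (28 mm above its underside), z along its axis. Fourth place in the row, farthest from the mixer (may be absent)
- start_mat: blue absorbent bench mat, fixed, 110 mm (its x) by 270 mm (its y), 2 mm thick, on which the row of pots stands along its y, with places 72 mm apart, the row leading away from the mixer; origin under its centre
- work_mat: black rubber work mat lying flat, fixed, 160 mm (its x) by 270 mm (its y), 2 mm thick; origin under its centre
- tray: shallow open steel tray, fixed, outside 165 mm (its x) by 270 mm (its y) and 22 mm high, walls 4 mm, floor about 4 mm thick; origin under its centre
- tip_box: bystander: grey pipette-tip box with clear lid, 85 x 123 mm, 72 mm high, behind the mixer; origin under its centre
- slide_box: bystander: white microscope-slide box, 87 x 102 mm, 30 mm high, beyond the pots; origin under its centre
- timer: bystander: small white bench timer, 66 x 66 mm, 18 mm high, between the robot and the pots; origin under its centre
Things that resemble listed ones, but are neither listed nor needed, are in the scene too. What is shaped like the part that bears pot_c_mid but purple or yellow is not meant.

How it is judged:
By the outcome, as a careful person would: the job done as asked, in the order asked, and still so for the second after the job is handed in, with the robot touching nothing.
Of pot_a, pot_b, pot_c, pot_d only 3 to 4 are there at a start; the rules pass over those that are not, and their reading is None.
Of beaker, bottle only 1 to 2 are there at a start; the rules pass over those that are not, and their reading is None.
At some moment in a run one of pot_a, pot_b, pot_c, pot_d may be knocked a few centimetres aside while the robot is not near it.
It also fails if it takes over 210 s, if anything falls off the work surface, if the arm or the gripper's body presses on something with over 40 N, if the wrist force passes 120 N, or if a joint passes its speed limit or range.

### The arm

A 7-joint arm with a two-finger parallel gripper is mounted at the origin on the work surface. World frame = base frame: x ahead of the robot, y to its left, z up, the work surface at z = 0. Lengths are in m, angles in degrees, forces in N, time in s.
With the tool pointing down it reaches from about 0.425 to 0.95 m from the base axis. Payload 16.7 kg.
Tool frame: the origin (TCP) lies midway between the tips of the shut fingers; the grasp point (between the pads) lies r.grip_depth behind it (r.grip_depth is the distance from the TCP to the grasp point, in m); x points along the fingers, y is the direction in which the jaws open and shut, and the axes are right-handed (so a half turn about x gives the same grasp; the last joint's range is limited). The gripper opens to 94 mm and grips with 3 to 60 N. Pads are 16 mm wide; open, the fingers measure 119 mm over their backs; the gripper's body (75 mm by 177 mm) begins 78 mm behind the grasp point.
Start: joints at [-79.326, 24.414, 4.234, 92.017, -1.954, 63.644, -3.845], TCP at [0.222, 0.637, 0.205] pointing down, gripper open.
Joint ranges: [-163.25, 163.25], [-28.42, 122.38], [-70.27, 78.77], [12.13, 141.07], [-58.53, 238.53], [9.26, 117.41], [-156.51, 156.51]. Speed limits (degrees/s): [108.29, 108.29, 136.94, 136.94, 172.46, 172.46, 172.46].

### API

Orientations are given as [roll, pitch, yaw] about the fixed x, y, z axes, in that order (R = Rz(yaw) Ry(pitch) Rx(roll)).
In Python, from cell import r gives the robot as it stands.
- The arm moves only by the shell command python3 -m pendant 'ROWS' [FORCE]. ROWS is JSON, a list of rows, each a list of 3 entries, a list of its own where there are three numbers: the closure, from 0 (fully open) to 1 (shut), then the shift along the tool's x, y, z in cm, then the turn about the tool's x in degrees. In form: [[hand, [dx, dy, dz], spin], ...]. A call has 1 to 20 rows; each row shifts and turns the pose as measured when the row begins, along the tool's axes as they then stand; what a row does not reach is not made up. A row lasts 1/8 s, in which the tool goes at most 62.5 mm and 10.7 degrees, less where a joint would pass 70% of its speed; a pose out of reach is approached as far as the arm can. A call is refused whole if a number of a shift passes 6.25 or a number of a turn 10.7, either way. A call with a gripper value outside its range is refused whole. The fingers move at their own pace and stop on an object; FORCE is the grip in N (left out, the last holds). Time passes only in rows, so rows that do not move let the fingers close. It gives the time, the measured TCP pose, the force and the opening at its end, in the units of the state.
- r.get_obs(): the state, without advancing time (a new reading comes with each control period).
- r.get_image(name): name is "scene" or "top" or "wrist"; returns a dict with "pixels" (400x640x3 uint8, red, green, blue), "intrinsics" (3x3 intrinsics, pixels), "rvec" (rotation vector, rad) and "tvec" (3), from world to camera coordinates, as OpenCV has them; the wrist camera has in their place "hand_eye" (4x4, takes a point from camera to tool coordinates, whose origin is the TCP and whose axes are the tool frame's). Camera axes: x right, y down, z forward; pixel columns grow to the right and rows downward; lengths in m; the calibration is good to about 2 mm. A picture is of the moment at which its call begins: read the wrist's pose just before it. There is no depth.
- r.close_job(): hands the job in, once; it reports no verdict.
Trained networks look in a picture, given as the dict that the camera call returned (one of the last four; its "shot" number tells which), for a name from the list of things; names that differ only in an ending like _2 or _b are one class to them, and where a whole thing is asked for, a point or a joint stands for the part that bears it (a point fixed in the world has none). Each returns a list of dicts, best first, with "score" (0 to 1); they miss things now and then, are a little off and sometimes report something else, mostly with a low value. They report only what shows in the picture. A call takes as long as a camera call. They do not tell look-alikes from the thing itself.
- r.cut_out(picture, label): "mask" (400x640 bool, what is visible of it) and "extent" ([left, top, right, bottom] in pixels, round what is visible of it).
The state is a dict: "clock": time; "q": joint angles; "joint_velocities": joint speeds; "joint_efforts": joint torques, N m; "position": TCP position; "orientation": TCP orientation; "ft_force": force on the tool from outside, world axes, zero at the start; "moment": the same for the moment, N m; "finger_gap": finger opening in m.
Only numpy, scipy, OpenCV 4.12 (cv2) and the standard library are available. Lean on these libraries where they do the work, as an engineer would, in place of code of your own. Each camera call takes 0.05 s, during which the arm holds its last target. There are 200 camera calls.

## Working session

There is one attempt and no reset: what is moved stays moved. The work goes in short steps, Python scripts to look and compute and a shell command to move; the robot and the scene stay as the last step left them, time stands still between calls to the robot, and variables do not carry over. Pictures are saved under pics/ and viewed, about 12 in all and at most 16, crops included, and the job is handed in when it is done.

```bash
ls; mkdir -p pics; python3 - <<'E'
from cell import r
import cv2,numpy as np
o=r.get_obs(); print({k:np.round(v,3) for k,v in o.items()}, r.grip_depth)
for n in("scene","top"):
    p=r.get_image(n); cv2.imwrite(f"pics/{n}0.png",p["pixels"][:,:,::-1])
    print(n,p["intrinsics"],p["rvec"],p["tvec"])
E
```

```text
pics
{'clock': np.float64(0.0), 'q': array([-79.328,  24.451,   4.23 ,  92.052,  -1.954,  63.643,  -3.845]), 'joint_velocities': array([ 0.009,  0.02 , -0.073, -0.112,  0.073,  0.031, -0.06 ]), 'joint_efforts': array([ 0.0000e+00, -9.3584e+01,  3.6670e+00, -4.5415e+01, -4.9000e-02,
        2.1000e-02,  0.0000e+00]), 'position': array([0.222, 0.637, 0.205]), 'orientation': array([ -86.4  ,   89.926, -105.638]), 'ft_force': array([-0.402,  0.009,  0.499]), 'moment': array([ 0.063, -0.036,  0.058]), 'finger_gap': np.float64(0.094)} 0.0188
scene [[373.38957993   0.         320.80041434]
 [  0.         373.38957993 202.92030039]
 [  0.           0.           1.        ]] [ 2.12050055  1.41521557 -0.47616587] [-0.17990787 -0.34285734  1.23999756]
top [[399.47468226   0.         317.56588072]
 [  0.         399.47468226 198.37788946]
 [  0.           0.           1.        ]] [ 2.10255323 -2.15615755  0.13832972] [-0.03024457  0.58141887  1.09557468]
```

View pics/scene0.png

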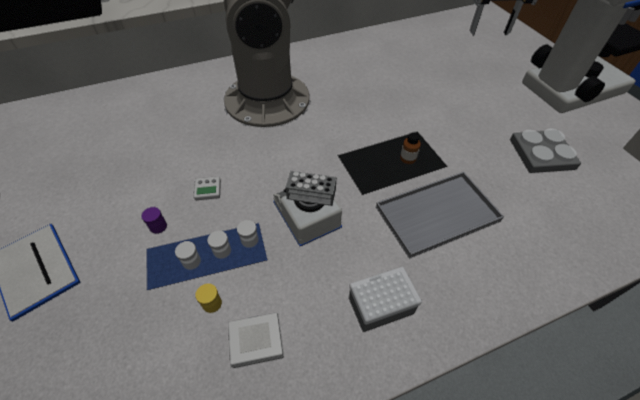

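View pics/top0.png

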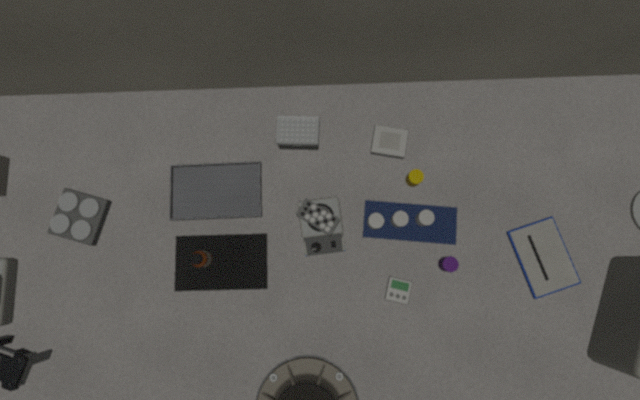

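The scene view shows the rack on the mixer (310,187) and the bottle on the black mat (411,150). It also shows three pots on the blue mat (247/218/187, ~235-255), with purple and yellow look-alikes. The top view agrees: pots at x=376/400/427, so a, b, c are present and d is absent. I see no beaker yet.

```bash
cat > h.py <<'E'
from cell import r
import cv2,numpy as np
from scipy.spatial.transform import Rotation as Ro
from scipy.optimize import least_squares
def pose():
    o=r.get_obs(); return np.array(o["position"]),Ro.from_euler("xyz",o["orientation"],degrees=True).as_matrix()
def shot(n):
    """picture + world->camera R,t"""
    p0,R0=pose(); p=r.get_image(n)
    if n=="wrist":
        T=np.eye(4);T[:3,:3]=R0;T[:3,3]=p0; W=np.linalg.inv(T@np.array(p["hand_eye"])); R,t=W[:3,:3],W[:3,3]
    else: R=cv2.Rodrigues(np.array(p["rvec"]))[0];t=np.array(p["tvec"]).ravel()
    return p,R,t
def proj(c,X):
    p,R,t=c; Y=np.atleast_2d(X)@R.T+t; Y=Y@np.array(p["intrinsics"]).T; return Y[:,:2]/Y[:,2:]
def unproj(c,uv,z):
    p,R,t=c; d=R.T@np.linalg.solve(p["intrinsics"],[uv[0],uv[1],1]); o=-R.T@t; return o+d*(z-o[2])/d[2]
def cyl(rad,h,z0=0):
    a=np.linspace(0,2*np.pi,32,endpoint=False); return np.array([[rad*np.cos(b),rad*np.sin(b),z] for b in a for z in(z0,z0+h)])
def box(x,y,h): return np.array([[i*x/2,j*y/2,k*h] for i in(-1,1) for j in(-1,1) for k in(0,1)])
BOT=np.vstack([cyl(.023,.062),cyl(.0155,.025,.062)]);POT=cyl(.022,.056);RACK=box(.105,.05,.042);BEAK=cyl(.0235,.06)
def desc(poly):
    m=cv2.moments(poly.astype(np.float32)); a=m["m00"]; 
    return np.array([m["m10"]/a,m["m01"]/a,m["mu20"]/a/12,m["mu02"]/a/12,m["mu11"]/a/12])
def fit(views,model,z,x0,yaw=None):
    """views [(cam,mask)]: match hull moments; returns x,y(,yaw deg),residual"""
    obs=[desc(cv2.convexHull(np.argwhere(m)[:,::-1].astype(np.float32))) for c,m in views]
    def f(v):
        th=v[2] if yaw is not None else 0; X=model@Ro.from_euler("z",th).as_matrix().T+[v[0],v[1],z]
        return np.concatenate([(desc(cv2.convexHull(proj(c,X).astype(np.float32)))-o)[:5 if yaw is not None else 2] for (c,m),o in zip(views,obs)])
    s=least_squares(f,list(x0[:2])+([np.radians(yaw)] if yaw is not None else []),diff_step=1e-3,x_scale=[.01,.01]+([.1] if yaw is not None else []))
    v=s.x.copy(); 
    if yaw is not None:v[2]=np.degrees(v[2])
    return np.round(v,4),np.round(s.fun,1)
E
python3 - <<'E'
from h import *
V={n:shot(n) for n in("scene","top")}
for L in["beaker_mid","bottle_mid","rack_mid","pot_a_mid","mixer","work_mat","tray","start_mat","tip_box","slide_box","timer"]:
    for n in V:
        for d in r.cut_out(V[n][0],L)[:5]:
            m=d["mask"]; e=d["extent"]; rc=cv2.minAreaRect(np.argwhere(m)[:,::-1].astype(np.float32))
            bx=cv2.boxPoints(rc); z=.0
            w=unproj(V[n],rc[0],.0); 
            print(L,n,round(d["score"],2),np.round(e),"gnd ctr",np.round(w[:2],3), [tuple(np.round(unproj(V[n],b,0)[:2],3)) for b in bx] if n=="top" and L in("work_mat","tray","start_mat","mixer") else "")
B=lambda L,n:r.cut_out(V[n][0],L)[0]["mask"]
for L,M,z,x0,y in[("bottle_mid",BOT,.002,(.55,.3),None),("rack_mid",RACK,.11,(.7,0),30)]:
    ms={n:B(L,n) for n in V}
    for k in(["scene"],["top"],["scene","top"]): print(L,k,*fit([(V[n],ms[n]) for n in k],M,z,x0,y))
E
```

```text
bottle_mid scene 0.64 [400. 134. 420. 165.] gnd ctr [0.378 0.324] 
bottle_mid scene 0.53 [174. 241. 201. 271.] gnd ctr [ 0.491 -0.351] 
bottle_mid top 0.7 [188. 248. 210. 272.] gnd ctr [0.419 0.304] 
bottle_mid top 0.65 [392. 213. 411. 230.] gnd ctr [ 0.519 -0.28 ] 
bottle_mid top 0.3 [309. 204. 335. 233.] gnd ctr [ 0.538 -0.044] 
rack_mid scene 0.55 [284. 176. 336. 204.] gnd ctr [ 0.408 -0.007] 
rack_mid scene 0.42 [272. 192. 343. 248.] gnd ctr [ 0.475 -0.038] 
rack_mid top 0.69 [297. 199. 341. 235.] gnd ctr [ 0.533 -0.043] 
pot_a_mid scene 0.75 [238. 216. 261. 246.] gnd ctr [ 0.487 -0.203] 
pot_a_mid scene 0.7 [172. 240. 203. 269.] gnd ctr [ 0.492 -0.352] 
pot_a_mid top 0.68 [370. 213. 382. 228.] gnd ctr [ 0.515 -0.21 ] 
mixer scene 0.82 [273. 192. 342. 246.] gnd ctr [ 0.475 -0.037] 
mixer top 0.81 [298. 199. 346. 253.] gnd ctr [ 0.505 -0.053] [(np.float64(0.581), np.float64(0.016)), (np.float64(0.594), np.float64(-0.105)), (np.float64(0.432), np.float64(-0.121)), (np.float64(0.419), np.float64(-0.003))]
work_mat scene 0.87 [339. 132. 444. 194.] gnd ctr [0.404 0.246] 
work_mat top 
[... 1335 characters left out ...]
] 
slide_box top 0.35 [166. 163. 265. 222.] gnd ctr [0.619 0.264] 
slide_box top 0.18 [364. 202. 459. 248.] gnd ctr [ 0.51  -0.312] 
timer scene 0.96 [191. 176. 222. 198.] gnd ctr [ 0.304 -0.266] 
timer top 0.75 [383. 274. 410. 305.] gnd ctr [ 0.316 -0.266] 
bottle_mid ['scene'] [0.4153 0.2913] [-0. -0.]
bottle_mid ['top'] [0.4185 0.2913] [ 0. -0.]
bottle_mid ['scene', 'top'] [0.4172 0.2909] [0.3 0.5 0.1 0.5]
rack_mid ['scene'] [ 5.1330e-01 -4.4300e-02  5.9655e+01] [ 0.  -0.   0.6  0.4 -0.2]
rack_mid ['top'] [ 5.18000e-01 -4.63000e-02  5.71725e+01] [-0.  -0.  -0.2 -0.2 -0.1]
rack_mid ['scene', 'top'] [ 5.15900e-01 -4.54000e-02  5.79095e+01] [ 0.   0.9  0.7  0.4  0.  -0.3  0.8 -0.1 -0.3 -0.1]
```

```bash
cat >> h.py <<'E'
def go(x,y,z,jaw=None):
    """print shift in current tool axes (cm), and spin (deg) to bring jaw axis to world yaw; shift also in the axes after the spin"""
    p,R=pose(); d=np.array([x,y,z])-p; cur=np.degrees(np.arctan2(R[1,1],R[0,1])); s=0
    print("pos",np.round(p,4),"jaw yaw",round(cur,1),"tilt",round(np.degrees(np.arccos(-R[2,0])),2),"q7",round(r.get_obs()["q"][6],1))
    print(" shift now axes",np.round(R.T@d*100,2))
    if jaw is not None:
        s=-((jaw-cur+90)%180-90); R2=R@Ro.from_euler("x",s,degrees=True).as_matrix()
        print(" spin",round(s,1),"shift after spin",np.round(R2.T@d*100,2))
E
python3 -c "
from h import *
go(.417,.291,.18); go(.417,.291,.18,jaw=0)"
```

```text
pos [0.2224 0.6373 0.2054] jaw yaw 70.8 tilt 0.01 q7 -3.8
 shift now axes [  2.55 -26.28  29.78]
pos [0.2224 0.6373 0.2054] jaw yaw 70.8 tilt 0.01 q7 -3.8
 shift now axes [  2.55 -26.28  29.78]
 spin 70.8 shift after spin [ 2.55 19.46 34.63]
```

```bash
python3 -m pendant '[[0,[0.2,-2.2,2.5],0],[0,[0.2,-2.2,2.5],0],[0,[0.2,-2.2,2.5],0],[0,[0.2,-2.2,2.5],0],[0,[0.2,-2.2,2.5],0],[0,[0.2,-2.2,2.5],0],[0,[0.2,-2.2,2.5],0],[0,[0.2,-2.2,2.5],0],[0,[0.2,-2.2,2.5],0],[0,[0.2,-2.2,2.5],0],[0,[0.2,-2.2,2.5],0],[0,[0.2,-2.1,2.3],0],[0,[0,0,0],0]]'; python3 - <<'E'
from h import *
go(.417,.291,.18)
c=shot("wrist"); cv2.imwrite("pics/w1.png",c[0]["pixels"][:,:,::-1])
for L in("bottle_mid","beaker_mid"):
    for d in r.cut_out(c[0],L): print(L,round(d["score"],2),d["extent"]); 
    ds=r.cut_out(c[0],L)
    if ds: print(fit([(c,ds[0]["mask"])],BOT,.002,(.417,.291)))
E
```

```text
clock: 3.12
position: [0.4231, 0.2804, 0.1814]
orientation: [83.2, 89.8, 64.0]
ft_force: [0.6, -1.4, -0.1]
finger_gap: 0.0939
pos [0.4231 0.2804 0.1814] jaw yaw 70.8 tilt 0.2 q7 33.1
 shift now axes [ 0.14  0.8  -0.93]
bottle_mid 0.79 [297.9, 151.6, 343.4, 209.2]
(array([0.4168, 0.2899]), array([0., 0.]))
```

View pics/w1.png

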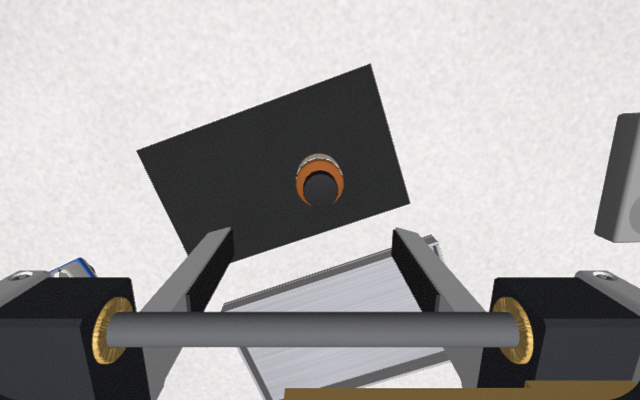

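The wrist view shows only the bottle (320,180) on the mat, so the beaker is absent. The bottle fit agrees to 1 mm. Descending to grasp it.

```bash
python3 -m pendant '[[0,[0,0.8,-0.9],0],[0,[1.8,0,0],0],[0,[1.8,0,0],0],[0,[1.8,0,0],0],[0,[1.8,0,0],0],[0,[1.8,0,0],0],[0,[1.8,0,0],0],[0,[1.8,0,0],0],[0,[1.5,0,0],0],[0,[0,0,0],0]]'; python3 -c "
from h import *
go(.417,.290,.027)"
```

```text
clock: 4.62
position: [0.4092, 0.3075, 0.0359]
orientation: [106.4, 89.6, 88.2]
ft_force: [0.0, -0.3, -0.0]
finger_gap: 0.0943
pos [0.4092 0.3075 0.0359] jaw yaw 71.8 tilt 0.4 q7 34.8
 shift now axes [ 0.88 -1.42  1.28]
```

```bash
python3 -m pendant '[[0,[0,-0.7,0.6],0],[0,[0,-0.7,0.6],0],[0,[0,0,0],0],[0,[0,0,0],0]]'; python3 -c "
from h import *
go(.417,.290,.027)"
```

```text
clock: 5.12
position: [0.4177, 0.2897, 0.0375]
orientation: [95.3, 89.5, 77.1]
ft_force: [-1.1, -0.2, 0.4]
finger_gap: 0.0941
pos [0.4177 0.2897 0.0375] jaw yaw 71.8 tilt 0.51 q7 36.9
 shift now axes [ 1.05 -0.   -0.07]
```

```bash
python3 -m pendant '[[0,[1.0,0,0],0],[0,[0,0,0],0],[0.8,[0,0,0],0],[0.8,[0,0,0],0],[0.8,[0,0,0],0],[0.8,[0,0,0],0],[0.8,[0,0,0],0],[0.8,[-0.8,0,0],0],[0.8,[-1.5,0,0],0],[0.8,[-1.5,0,0],0],[0.8,[-1.5,0,0],0],[0.8,[-1.5,0,0],0],[0.8,[0,0,0],0],[0.8,[0,0,0],0]]' 25; python3 -c "
from h import *
go(.62,.345,.10)"
```

```text
clock: 6.88
position: [0.4177, 0.2899, 0.101]
orientation: [90.2, 89.4, 72.0]
ft_force: [-0.3, -0.1, -1.7]
finger_gap: 0.046
pos [0.4177 0.2899 0.101 ] jaw yaw 71.8 tilt 0.63 q7 35.1
 shift now axes [ 0.22 11.55 17.5 ]
```

```bash
python3 -m pendant '[[0.8,[0,1.3,2.0],0],[0.8,[0,1.6,2.4],0],[0.8,[0,1.6,2.4],0],[0.8,[0,1.6,2.4],0],[0.8,[0,1.6,2.4],0],[0.8,[0,1.6,2.4],0],[0.8,[0,1.3,2.0],0],[0.8,[0,0.5,0.7],0],[0.8,[0,0,0],0],[0.8,[0,0,0],0]]'; python3 -c "
from h import *
go(.62,.345,.03)"
```

```text
clock: 8.12
position: [0.612, 0.3429, 0.0931]
orientation: [171.7, 89.6, 153.6]
ft_force: [0.2, 1.3, -1.1]
finger_gap: 0.0461
pos [0.612  0.3429 0.0931] jaw yaw 71.9 tilt 0.44 q7 44.8
 shift now axes [6.31 0.45 0.74]
```

```bash
python3 -m pendant '[[0.8,[1.0,0,0],0],[0.8,[1.5,0,0],0],[0.8,[1.5,0,0],0],[0.8,[1.2,0,0],0],[0.8,[0,0,0],0],[0.8,[0,0,0],0]]'; python3 -c "
from h import *
go(.612,.343,.03)"
```

```text
clock: 8.88
position: [0.6097, 0.3428, 0.0367]
orientation: [-179.9, 89.5, 162.0]
ft_force: [0.2, 0.0, -1.3]
finger_gap: 0.0458
pos [0.6097 0.3428 0.0367] jaw yaw 71.9 tilt 0.51 q7 45.4
 shift now axes [0.67 0.09 0.22]
```

```bash
python3 -m pendant '[[0.8,[0.5,0,0],0],[0.8,[0,0,0],0],[0.8,[0,0,0],0]]';python3 -m pendant '[[0.8,[0.15,0,0],0],[0.8,[0,0,0],0]]'
```

```text
clock: 9.25
position: [0.6102, 0.3431, 0.0324]
orientation: [171.8, 89.5, 153.7]
ft_force: [0.0, -0.6, -1.3]
finger_gap: 0.0457
clock: 9.5
position: [0.6103, 0.3433, 0.0311]
orientation: [168.6, 89.5, 150.5]
ft_force: [0.4, 0.2, -1.1]
finger_gap: 0.0457
```

```bash
python3 -m pendant '[[0.8,[0.15,0,0],0],[0.8,[0,0,0],0],[0.5,[0,0,0],0],[0.3,[0,0,0],0],[0,[0,0,0],0],[0,[0,0,0],0],[0,[0,0,0],0],[0,[-1,0,0],0],[0,[-2,0,0],0],[0,[-3,0,0],0],[0,[-3,0,0],0],[0,[-3,0,0],0],[0,[-2,0,0],0],[0,[0,0,0],0]]'; python3 - <<'E'
from h import *
go(.516,-.0455,.25,jaw=-32)
c=shot("wrist"); d=r.cut_out(c[0],"bottle_mid")
if d: print(d[0]["score"],fit([(c,d[0]["mask"])],BOT,.004,(.61,.343)),d[0]["extent"])
cv2.imwrite("pics/w2.png",c[0]["pixels"][:,:,::-1])
E
```

```text
clock: 11.25
position: [0.6127, 0.343, 0.1834]
orientation: [117.6, 89.6, 99.5]
ft_force: [0.3, -0.1, -0.9]
finger_gap: 0.0941
pos [0.6127 0.343  0.1834] jaw yaw 71.9 tilt 0.45 q7 43.8
 shift now axes [ -6.95 -39.88   2.85]
 spin -76.1 shift after spin [ -6.95 -12.35 -38.03]
0.96 (array([0.6096, 0.3431]), array([-0.,  0.])) [285.5, 160.0, 334.6, 218.7]
```

View pics/w2.png

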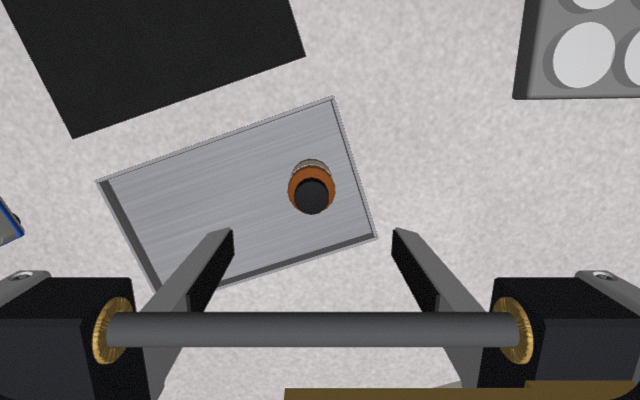

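The bottle stands in the tray (310,190), fit (0.610, 0.343). Next is the rack.

```bash
python3 -m pendant '[[0,[-1,-1.5,0.1],0],[0,[-1,-3,0.2],0],[0,[-1,-3.3,0.2],0],[0,[-1,-3.3,0.2],0],[0,[-0.5,-3.3,0.2],0],[0,[-0.5,-3.3,0.2],0],[0,[-0.5,-3.3,0.2],0],[0,[-0.5,-3.3,0.2],0],[0,[-0.5,-3.3,0.2],0],[0,[0,-3.3,0.2],0],[0,[0,-3.3,0.2],0],[0,[0,-2,0.2],0],[0,[0,-1,0.2],0],[0,[0,0,0],0],[0,[0,0,0],0]]'; python3 -m pendant '[[0,[0,0,0],-5],[0,[0,0,0],-10],[0,[0,0,0],-10],[0,[0,0,0],-10],[0,[0,0,0],-10],[0,[0,0,0],-10],[0,[0,0,0],-8],[0,[0,0,0],-4],[0,[0,0,0],0],[0,[0,0,0],0]]'; python3 - <<'E'
from h import *
go(.516,-.0455,.119,jaw=-32)
c=shot("wrist"); d=r.cut_out(c[0],"rack_mid")
if d: print(d[0]["score"],fit([(c,d[0]["mask"])],RACK,.11,(.516,-.045),58),d[0]["extent"])
cv2.imwrite("pics/w3.png",c[0]["pixels"][:,:,::-1])
E
```

```text
clock: 13.22
position: [0.5072, -0.0431, 0.2449]
orientation: [-169.1, 89.2, 172.3]
ft_force: [-0.0, 0.6, 0.1]
finger_gap: 0.0937
clock: 14.48
position: [0.5084, -0.034, 0.2432]
orientation: [123.1, 89.0, 174.4]
ft_force: [0.1, 0.1, 1.4]
finger_gap: 0.0938
pos [ 0.5084 -0.034   0.2432] jaw yaw 141.3 tilt 1.0 q7 140.7
 shift now axes [12.41 -1.49 -0.31]
 spin -6.7 shift after spin [12.41 -1.45 -0.48]
0.73 (array([ 5.16400e-01, -4.55000e-02,  5.66005e+01]), array([ 0. ,  0.1, -0.2,  1.6,  0.4])) [255.0, 132.1, 328.0, 256.5]
```

View pics/w3.png

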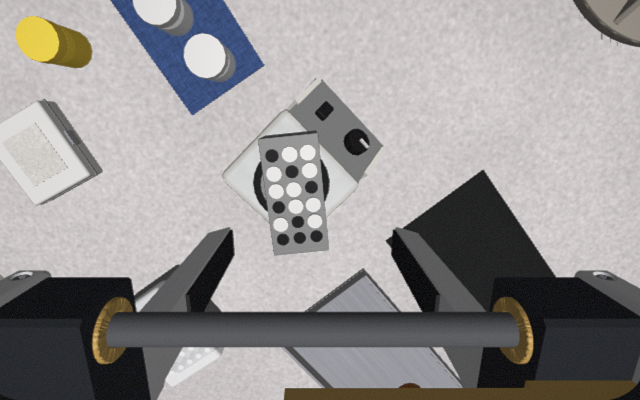

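The wrist view shows the rack (295,195) lying across the head and turned about 6° from the jaws. The fit (0.516, -0.0455, 57°) agrees with the first one.

```bash
python3 -m pendant '[[0,[0,0,0],-5],[0,[0,0,0],-1.5],[0,[0,0,0],0],[0,[0,-0.7,-0.2],0],[0,[0,-0.7,-0.2],0],[0,[0,0,0],0],[0,[1.2,0,0],0],[0,[1.8,0,0],0],[0,[1.8,0,0],0],[0,[1.8,0,0],0],[0,[1.0,0,0],0],[0,[0,0,0],0],[0,[0,0,0],0]]'; python3 -c "
from h import *
go(.5164,-.0455,.119,jaw=147.5)"
```

```text
clock: 16.2
position: [0.5165, -0.0453, 0.1619]
orientation: [117.8, 88.9, 175.4]
ft_force: [-0.1, -0.3, -0.3]
finger_gap: 0.0937
pos [ 0.5165 -0.0453  0.1619] jaw yaw 147.6 tilt 1.08 q7 150.5
 shift now axes [ 4.28 -0.07  0.02]
 spin 0.1 shift after spin [ 4.28 -0.07  0.02]
```

```bash
python3 -m pendant '[[0,[1.2,0,0],0],[0,[1.5,0,0],0],[0,[1.2,0,0],0],[0,[0,0,0],0],[0,[0,0,0],0]]'; python3 -c "
from h import *
go(.5164,-.0455,.119)"
```

```text
clock: 16.82
position: [0.516, -0.0453, 0.1205]
orientation: [117.4, 89.0, 175.0]
ft_force: [-0.3, -0.5, -0.0]
finger_gap: 0.0942
pos [ 0.516  -0.0453  0.1205] jaw yaw 147.6 tilt 1.05 q7 151.7
 shift now axes [ 0.14 -0.05  0.  ]
```

```bash
python3 -m pendant '[[0.8,[0,0,0],0],[0.8,[0,0,0],0],[0.8,[0,0,0],0],[0.8,[0,0,0],0],[0.8,[0,0,0],0],[0.8,[-0.6,0,0],0],[0.8,[-1.2,0,0],0],[0.8,[-1.2,0,0],0],[0.8,[-0.8,0,0],0],[0.8,[0,0,0],0],[0.8,[0,0,0],0]]' 30; python3 -c "
from h import *
go(.620,.203,.14)"
```

```text
clock: 18.2
position: [0.5174, -0.0453, 0.1627]
orientation: [115.1, 89.1, 172.6]
ft_force: [0.2, -1.0, -0.8]
finger_gap: 0.0499
pos [ 0.5174 -0.0453  0.1627] jaw yaw 147.6 tilt 0.91 q7 150.5
 shift now axes [ 2.16  4.62 26.47]
```

```bash
python3 -m pendant '[[0.8,[0,0.2,1.0],0],[0.8,[0,0.3,2.0],0],[0.8,[0,0.45,2.6],0],[0.8,[0,0.45,2.6],0],[0.8,[0,0.45,2.6],0],[0.8,[0,0.45,2.6],0],[0.8,[0,0.45,2.6],0],[0.8,[0,0.45,2.6],0],[0.8,[0,0.45,2.6],0],[0.8,[0,0.45,2.2],0],[0.8,[0,0.3,1.5],0],[0.8,[0,0.2,0.8],0],[0.8,[0,0,0],0],[0.8,[0,0,0],0]]'; python3 - <<'E'
from h import *
go(.620,.203,.0145)
c=shot("wrist"); d=r.cut_out(c[0],"tray")
cv2.imwrite("pics/w4.png",c[0]["pixels"][:,:,::-1])
c2=shot("top")
for d in r.cut_out(c2[0],"tray")[:1]:
    m=d["mask"]; print([np.round(unproj(c2,b,.022)[:2],3) for b in cv2.boxPoints(cv2.minAreaRect(np.argwhere(m)[:,::-1].astype(np.float32)))])
E
```

```text
clock: 19.95
position: [0.6208, 0.2167, 0.1583]
orientation: [116.5, 88.9, 174.3]
ft_force: [0.5, -0.8, -1.6]
finger_gap: 0.05
pos [0.6208 0.2167 0.1583] jaw yaw 147.8 tilt 1.14 q7 128.5
 shift now axes [14.38 -0.92 -1.07]
[array([0.7  , 0.311]), array([0.702, 0.122]), array([0.535, 0.115]), array([0.532, 0.301])]
```

View pics/w4.png

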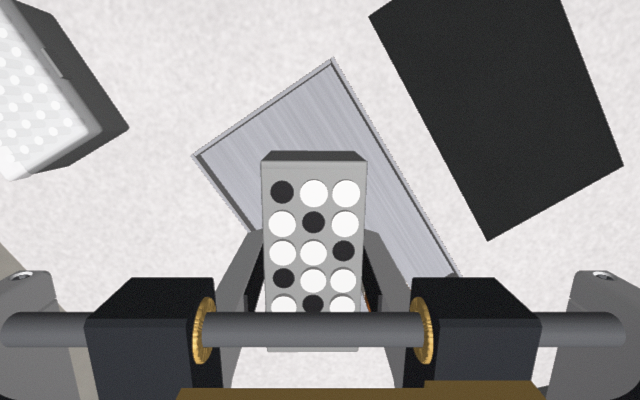

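```bash
python3 -m pendant '[[0.8,[0,-0.45,-0.5],0],[0.8,[0,-0.4,-0.5],0],[0.8,[0,0,0],0],[0.8,[1.2,0,0],0],[0.8,[2,0,0],0],[0.8,[2,0,0],0],[0.8,[2,0,0],0],[0.8,[2,0,0],0],[0.8,[2,0,0],0],[0.8,[1.2,0,0],0],[0.8,[0,0,0],0],[0.8,[0,0,0],0]]'; python3 -c "
from h import *
go(.620,.203,.0155)"
```

```text
clock: 21.65
position: [0.6191, 0.2032, 0.0261]
orientation: [116.8, 88.8, 174.6]
ft_force: [0.1, 0.5, -1.2]
finger_gap: 0.0503
pos [0.6191 0.2032 0.0261] jaw yaw 147.8 tilt 1.21 q7 131.3
 shift now axes [ 1.06 -0.11  0.04]
```

```bash
python3 -m pendant '[[0.8,[0.6,0,0],0],[0.8,[0.25,0,0],0],[0.8,[0,0,0],0],[0.8,[0,0,0],0]]'; python3 -m pendant '[[0.8,[0.15,0,0],0],[0.8,[0,0,0],0]]'
```

```text
clock: 22.15
position: [0.6198, 0.2035, 0.0186]
orientation: [113.3, 88.9, 171.1]
ft_force: [0.3, 0.7, -1.3]
finger_gap: 0.0503
clock: 22.4
position: [0.6199, 0.2036, 0.0172]
orientation: [112.6, 88.9, 170.4]
ft_force: [0.2, 0.1, -1.7]
finger_gap: 0.0496
```

```bash
python3 -m pendant '[[0.8,[0.2,0,0],0],[0.8,[0,0,0],0]]'; python3 -m pendant '[[0.8,[0.1,0,0],0],[0.8,[0,0,0],0]]'
```

```text
clock: 22.65
position: [0.6201, 0.2037, 0.0155]
orientation: [111.8, 88.9, 169.6]
ft_force: [-1.2, 0.1, 2.0]
finger_gap: 0.0499
clock: 22.9
position: [0.6202, 0.2038, 0.0156]
orientation: [110.3, 89.0, 168.1]
ft_force: [-0.2, 0.6, -1.7]
finger_gap: 0.0495
```

```bash
python3 -m pendant '[[0.5,[0,0,0],0],[0.3,[0,0,0],0],[0,[0,0,0],0],[0,[0,0,0],0],[0,[0,0,0],0],[0,[-0.8,0,0],0],[0,[-1.5,0,0],0],[0,[-2.5,0,0],0],[0,[-3,0,0],0],[0,[-3,0,0],0],[0,[-3,0,0],5],[0,[-3,0,0],10],[0,[-2,0,0],10],[0,[0,0,0],10],[0,[0,0,0],10],[0,[0,0,0],10]]'; python3 -m pendant '[[0,[0,0,0],10.5],[0,[0,0,0],10.5],[0,[0,0,0],10.5],[0,[0,0,0],10.5],[0,[0,0,0],10.5],[0,[0,0,0],10.5],[0,[0,0,0],10.5],[0,[0,0,0],10.5],[0,[0,0,0],6],[0,[0,0,0],0],[0,[0,0,0],0]]'; python3 - <<'E'
from h import *
go(.53,-.09,.22,jaw=-7)
c=shot("scene")
d=r.cut_out(c[0],"rack_mid")
for e in d[:2]: print(e["score"],e["extent"],fit([(c,e["mask"])],RACK,.004,(.62,.2),57))
E
```

```text
clock: 24.9
position: [0.6247, 0.2026, 0.2226]
orientation: [133.8, 89.2, 134.8]
ft_force: [0.2, -0.5, -0.2]
finger_gap: 0.0941
clock: 26.28
position: [0.624, 0.2036, 0.2357]
orientation: [-169.4, 88.8, 99.6]
ft_force: [0.2, -0.1, 0.0]
finger_gap: 0.0941
pos [0.624  0.2036 0.2357] jaw yaw -1.0 tilt 1.2 q7 -5.7
 shift now axes [ 1.   -8.9  29.54]
 spin 6.0 shift after spin [ 1.   -5.75 30.31]
0.57 [398.6, 201.2, 444.6, 231.4] (array([ 0.6164,  0.2051, 54.4477]), array([-0. , -0. ,  0.4,  0.3,  0.2]))
0.18 [192.1, 176.2, 222.2, 198.4] (array([ 0.3248, -0.2635, 19.0491]), array([-0. , -0.4,  2.9,  4.7,  4.6]))
```

```bash
python3 -m pendant '[[0,[0,-0.3,1.2],3],[0,[0,-0.7,2.6],3],[0,[0,-0.7,2.6],0],[0,[0,-0.7,2.6],0],[0,[0,-0.7,2.6],0],[0,[0,-0.7,2.6],0],[0,[0,-0.7,2.6],0],[0,[0,-0.7,2.6],0],[0,[0,-0.7,2.6],0],[0,[0,-0.7,2.6],0],[0,[0,-0.7,2.6],0],[0,[0,-0.2,1.5],0],[0,[0,0,0.5],0],[0,[0,0,0],0],[0,[0,0,0],0]]'; python3 - <<'E'
from h import *
go(.53,-.09,.22,jaw=-7)
c=shot("wrist"); cv2.imwrite("pics/w5.png",c[0]["pixels"][:,:,::-1]); V=[c,shot("scene"),shot("top")]
for k,v in enumerate(V):
    for e in r.cut_out(v[0],"pot_a_mid")[:6]: print("pot",k,round(e["score"],2),np.round(e["extent"]),fit([(v,e["mask"])],POT,.002,(.52,-.25))[0])
    for L in("mixer_head","mixer"):
        for e in r.cut_out(v[0],L)[:2]:
            m=e["mask"];print(L,k,round(e["score"],2),np.round(e["extent"]), fit([(v,m)],cyl(.038,.01),.1,(.52,-.05)))
E
```

```text
clock: 28.25
position: [0.5041, -0.0993, 0.2298]
orientation: [-162.3, 88.8, 99.7]
ft_force: [-0.4, -0.6, 0.1]
finger_gap: 0.094
pos [ 0.5041 -0.0993  0.2298] jaw yaw -8.0 tilt 1.23 q7 9.8
 shift now axes [ 0.99  2.44 -1.26]
 spin -1.0 shift after spin [ 0.99  2.46 -1.22]
pot 0 0.76 [312. 237. 349. 285.] [ 0.5108 -0.2059]
mixer_head 0 0.97 [278.  99. 363. 185.] (array([ 0.5193, -0.0504]), array([-0.,  0.]))
mixer 0 0.65 [224.  67. 387. 204.] (array([ 0.506 , -0.0479]), array([-0.,  0.]))
pot 1 0.87 [238. 220. 258. 247.] [ 0.5075 -0.2051]
pot 1 0.67 [398. 200. 447. 226.] [0.6198 0.2018]
mixer_head 1 0.89 [296. 183. 327. 210.] (array([ 0.5167, -0.0505]), array([-0.,  0.]))
mixer 1 0.68 [272. 178. 345. 247.] (array([ 0.5497, -0.0661]), array([-0.,  0.]))
mixer 2 0.63 [298. 201. 305. 215.] (array([ 0.5453, -0.0013]), array([-0.,  0.]))
```

View pics/w5.png

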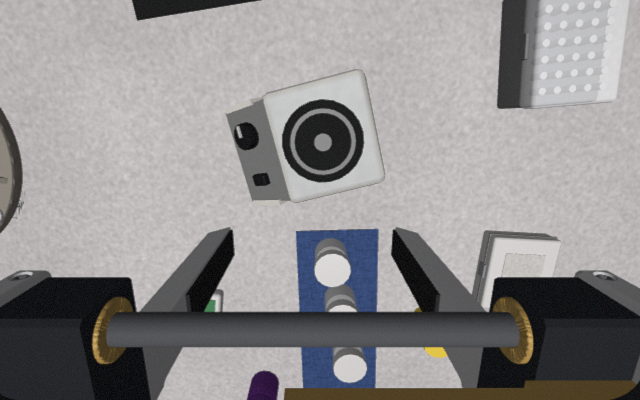

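The mixer head is clear, with its ring centre at (323,142). Three pots stand on the blue mat (332,265 / 342,310 / 350,362), and the look-alikes are off to the side. Going over pot a.

```bash
python3 - <<'E'
from h import *
c=shot("wrist"); print(unproj(c,(323,142),.11)); p,R=pose(); print("tool x dir",R[:,0])
go(.5095,-.2055,.10,jaw=-8)
E
```

```text
[ 0.51941679 -0.05140671  0.11      ]
tool x dir [-0.00341255  0.02142936 -0.99976454]
pos [ 0.5038 -0.0999  0.2298] jaw yaw -8.1 tilt 1.24 q7 9.8
 shift now axes [12.75  2.13 10.64]
 spin -0.1 shift after spin [12.75  2.12 10.64]
```

```bash
python3 -m pendant '[[0,[0,0.3,1.5],0],[0,[0,0.5,2.6],0],[0,[0,0.5,2.6],0],[0,[1,0.5,2.2],0],[0,[2,0.2,1.2],0],[0,[2,0,0.3],0],[0,[2,0,0],0],[0,[2,0,0],0],[0,[1.5,0,0],0],[0,[0,0,0],0],[0,[0,0,0],0]]'; python3 - <<'E'
from h import *
go(.5095,-.2055,.016,jaw=-8)
v=shot("top")
for e in r.cut_out(v[0],"pot_a_mid")[:6]: print("pot",round(e["score"],2),np.round(e["extent"]),fit([(v,e["mask"])],POT,.002,(.52,-.25))[0])
E
```

```text
clock: 30.28
position: [0.5096, -0.2042, 0.118]
orientation: [-163.5, 88.7, 98.6]
ft_force: [0.8, 1.4, 0.4]
finger_gap: 0.0943
pos [ 0.5096 -0.2042  0.118 ] jaw yaw -7.9 tilt 1.28 q7 33.0
 shift now axes [10.2   0.07  0.35]
 spin 0.1 shift after spin [10.2   0.07  0.35]
pot 0.4 [213. 173. 254. 204.] [0.6201 0.202 ]
```

```bash
python3 -m pendant '[[0,[1.2,0,0.1],0],[0,[1.7,0,0.1],0],[0,[1.7,0,0.1],0],[0,[1.7,0,0],0],[0,[1.7,0,0],0],[0,[1.2,0,0],0],[0,[0,0,0],0],[0,[0,0,0],0]]'; python3 -c "
from h import *
go(.5095,-.2055,.016,jaw=-8)"
```

```text
clock: 31.38
position: [0.5088, -0.2052, 0.0192]
orientation: [-163.0, 88.7, 99.1]
ft_force: [0.7, 0.2, 0.2]
finger_gap: 0.0938
pos [ 0.5088 -0.2052  0.0192] jaw yaw -7.9 tilt 1.3 q7 40.3
 shift now axes [0.32 0.08 0.03]
 spin 0.1 shift after spin [0.32 0.08 0.03]
```

```bash
python3 -m pendant '[[0.8,[0,0,0],0],[0.8,[0,0,0],0],[0.8,[0,0,0],0],[0.8,[0,0,0],0],[0.8,[0,0,0],0],[0.8,[0,0,0],0],[0.8,[-1,0,0],0],[0.8,[-2,0,0],0],[0.8,[-2.5,0,0],0],[0.8,[-2.5,0,0],0],[0.8,[-2.5,0,0],0],[0.8,[-2.5,0,0],0],[0.8,[-1,0,0],0],[0.8,[0,0,0],0],[0.8,[0,0,0],0]]' 30; python3 -c "
from h import *
go(.519,-.051,.145)"
```

```text
clock: 33.25
position: [0.5092, -0.2093, 0.1715]
orientation: [-175.4, 88.7, 86.6]
ft_force: [-0.3, 0.3, -0.8]
finger_gap: 0.0438
pos [ 0.5092 -0.2093  0.1715] jaw yaw -8.0 tilt 1.31 q7 30.0
 shift now axes [  3.01  -1.23 -15.75]
```

```bash
python3 -m pendant '[[0.8,[0,-0.1,-1.2],0],[0.8,[0,-0.2,-2.2],0],[0.8,[0,-0.2,-2.5],0],[0.8,[0,-0.2,-2.5],0],[0.8,[0,-0.2,-2.5],0],[0.8,[0,-0.2,-2.2],0],[0.8,[0,-0.1,-1.2],0],[0.8,[0,0,-0.4],0],[0.8,[0,0,0],0],[0.8,[0,0,0],0]]'; python3 -c "
from h import *
go(.519,-.051,.132)"
```

```text
clock: 34.5
position: [0.5148, -0.054, 0.1701]
orientation: [-152.4, 88.7, 109.6]
ft_force: [0.3, -0.7, -0.8]
finger_gap: 0.0434
pos [ 0.5148 -0.054   0.1701] jaw yaw -8.0 tilt 1.29 q7 11.0
 shift now axes [ 3.81  0.41 -0.28]
```

```bash
python3 -m pendant '[[0.8,[0,0.35,-0.2],0],[0.8,[0,0,0],0],[0.8,[0,0,0],0],[0.8,[0.8,0,0],0],[0.8,[1.2,0,0],0],[0.8,[1.0,0,0],0],[0.8,[0,0,0],0],[0.8,[0,0,0],0]]'; python3 - <<'E'
from h import *
go(.519,-.051,.1212)
c=shot("wrist"); cv2.imwrite("pics/w6.png",c[0]["pixels"][:,:,::-1])
E
```

```text
clock: 35.5
position: [0.518, -0.0533, 0.1373]
orientation: [-149.1, 88.7, 112.7]
ft_force: [-1.3, 0.2, 0.2]
finger_gap: 0.0438
pos [ 0.518  -0.0533  0.1373] jaw yaw -8.2 tilt 1.27 q7 13.7
 shift now axes [ 1.61  0.08 -0.21]
```

View pics/w6.png

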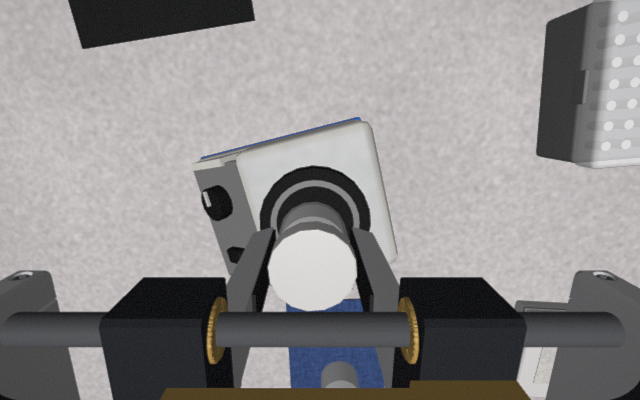

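```bash
python3 -m pendant '[[0.8,[0.4,0,-0.15],0],[0.8,[0.4,0,0],0],[0.8,[0,0,0],0],[0.8,[0.2,0,0],0],[0.8,[0.2,0,0],0]]' 50;python3 -m pendant '[[0.8,[0.3,0,0],0],[0.8,[0.3,0,0],0]]';python3 -m pendant '[[0.8,[0.3,0,0],0],[0.8,[0.3,0,0],0]]'
```

```text
clock: 36.17
position: [0.5187, -0.0513, 0.1255]
orientation: [-153.0, 88.7, 108.9]
ft_force: [-3.4, 0.7, 6.8]
finger_gap: 0.0435
clock: 36.42
position: [0.5189, -0.0514, 0.1214]
orientation: [-155.1, 88.6, 106.7]
ft_force: [-24.3, 3.7, 66.1]
finger_gap: 0.0432
clock: 36.67
position: [0.5189, -0.0514, 0.1197]
orientation: [-157.5, 88.3, 104.3]
ft_force: [-26.0, 4.2, 71.8]
finger_gap: 0.0433
```

```bash
python3 -m pendant '[[0.8,[0.12,0,0],0],[0.8,[0.12,0,0],0],[0.8,[0.12,0,0],0]]';python3 -m pendant '[[0.8,[0.12,0,0],0],[0.8,[0.12,0,0],0],[0.8,[0.12,0,0],0],[0.8,[0.12,0,0],0]]';python3 -m pendant '[[0.8,[0.12,0,0],0],[0.8,[0.12,0,0],0],[0.8,[0.12,0,0],0]]'
```

```text
clock: 37.05
position: [0.5189, -0.0515, 0.1198]
orientation: [-159.9, 88.0, 101.8]
ft_force: [-12.6, 1.9, 35.6]
finger_gap: 0.0434
clock: 37.55
position: [0.5192, -0.0516, 0.1199]
orientation: [-162.4, 87.6, 99.2]
ft_force: [-12.4, 2.7, 35.4]
finger_gap: 0.0432
clock: 37.92
position: [0.5198, -0.0516, 0.12]
orientation: [-164.7, 87.4, 97.0]
ft_force: [-10.9, 1.6, 33.5]
finger_gap: 0.0437
```

```bash
python3 -m pendant '[[0.8,[-0.5,0,0],0],[0.8,[-1.2,0,0],0],[0.8,[-1.8,0,0],0],[0.8,[-1.2,0,0],0],[0.8,[0,0,0],0],[0.8,[0,0,0],0]]' 30; python3 -c "
from h import *
go(.425,.32,.10); p,R=pose(); print(R[:,0])"
```

```text
clock: 38.67
position: [0.5204, -0.0538, 0.1705]
orientation: [-166.6, 87.3, 95.0]
ft_force: [0.6, -0.2, -1.2]
finger_gap: 0.0434
pos [ 0.5204 -0.0538  0.1705] jaw yaw -8.4 tilt 2.66 q7 12.5
 shift now axes [  8.81 -14.81 -35.23]
[-0.00404754  0.04622325 -0.99892293]
```

```bash
python3 -m pendant '[[0.8,[0,-0.6,-1.4],0],[0.8,[0,-1.2,-2.8],0],[0.8,[0,-1.3,-3],0],[0.8,[0,-1.3,-3],0],[0.8,[0,-1.3,-3],0],[0.8,[0,-1.3,-3],0],[0.8,[0,-1.3,-3],0],[0.8,[0.3,-1.3,-3],0],[0.8,[0.6,-1.3,-3],0],[0.8,[0.8,-1.3,-3],0],[0.8,[0.8,-1.2,-2.8],0],[0.8,[0.8,-0.6,-1.4],0],[0.8,[0.5,-0.2,-0.5],0],[0.8,[0,0,0],0],[0.8,[0,0,0],0]]'; python3 -c "
from h import *
go(.425,.32,.022)"
```

```text
clock: 40.55
position: [0.4227, 0.3012, 0.1424]
orientation: [-158.4, 87.6, 103.0]
ft_force: [-1.0, 0.2, -0.1]
finger_gap: 0.0437
pos [0.4227 0.3012 0.1424] jaw yaw -8.6 tilt 2.36 q7 -30.6
 shift now axes [12.1   0.13 -1.43]
```

```bash
python3 -m pendant '[[0.8,[0.8,0,-0.6],0],[0.8,[1.5,0,-0.5],0],[0.8,[2,0,0],0],[0.8,[2,0,0],0],[0.8,[2,0,0],0],[0.8,[1.8,0,0],0],[0.8,[1,0,0],0],[0.8,[0,0,0],0],[0.8,[0,0,0],0]]'; python3 -c "
from h import *
go(.425,.32,.018)"
```

```text
clock: 41.68
position: [0.4241, 0.3169, 0.0241]
orientation: [-157.6, 87.7, 103.7]
ft_force: [-0.2, -0.1, -1.5]
finger_gap: 0.0436
pos [0.4241 0.3169 0.0241] jaw yaw -8.7 tilt 2.33 q7 -21.0
 shift now axes [ 0.63  0.05 -0.3 ]
```

```bash
python3 -m pendant '[[0.8,[0.4,0,0],0],[0.8,[0,0,0],0]]';  python3 -m pendant '[[0.8,[0.15,0,0],0],[0.8,[0,0,0],0]]'
```

```text
clock: 41.92
position: [0.4245, 0.3177, 0.0208]
orientation: [-159.4, 87.6, 101.9]
ft_force: [0.1, 0.3, -1.1]
finger_gap: 0.0436
clock: 42.18
position: [0.4246, 0.318, 0.0196]
orientation: [-160.0, 87.6, 101.3]
ft_force: [0.2, -0.1, -1.2]
finger_gap: 0.0436
```

```bash
python3 -m pendant '[[0.8,[0.15,0,0],0],[0.8,[0.05,0,0],0],[0.5,[0,0,0],0],[0.3,[0,0,0],0],[0,[0,0,0],0],[0,[0,0,0],0],[0,[0,0,0],0],[0,[-1,0,0],0],[0,[-2,0,0],0],[0,[-3,0,0],0],[0,[-3,0,0],0],[0,[-3,0,0],0],[0,[-3,0,0],0],[0,[-1,0,0],0],[0,[0,0,0],0]]'; python3 - <<'E'
from h import *
go(.51,-.28,.18)
V=[shot("scene"),shot("top")]
for k,v in enumerate(V):
    cv2.imwrite(f"pics/v{k}.png",v[0]["pixels"][:,:,::-1])
    for e in r.cut_out(v[0],"pot_a_mid")[:6]: print("pot",k,round(e["score"],2),np.round(e["extent"]),fit([(v,e["mask"])],POT,.002,(.52,-.25))[0])
E
```

```text
clock: 44.05
position: [0.4262, 0.3101, 0.1855]
orientation: [-160.0, 87.5, 101.2]
ft_force: [-0.9, 0.3, -0.4]
finger_gap: 0.094
pos [0.4262 0.3101 0.1855] jaw yaw -8.8 tilt 2.49 q7 -34.2
 shift now axes [-2.03 17.3  57.  ]
pot 0 0.89 [414. 136. 432. 162.] [0.4198 0.3208]
pot 0 0.74 [290. 183. 329. 214.] [ 0.4621 -0.0303]
pot 1 0.52 [185. 251. 203. 265.] [0.4246 0.3174]
pot 1 0.21 [306. 202. 335. 234.] [ 0.5274 -0.0495]
```

View pics/v0.png

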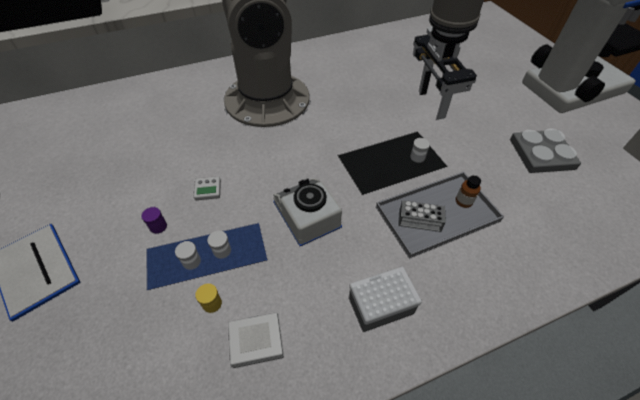

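Pot a stands on the black mat (420,150), and the rack and bottle stand in the tray. Pots b and c, at (218,244) and (187,256), are unmoved.

```bash
python3 -m pendant '[[0,[-0.3,0.5,1.6],0],[0,[-0.3,1,3.2],0],[0,[-0.3,1.2,3.8],0],[0,[-0.3,1.2,3.8],0],[0,[-0.3,1.2,3.8],0],[0,[-0.3,1.2,3.8],0],[0,[-0.3,1.2,3.8],0],[0,[-0.3,1.2,3.8],0],[0,[-0.3,1.2,3.8],0],[0,[-0.3,1.2,3.8],0],[0,[-0.3,1.2,3.8],0],[0,[-0.2,1,3.2],0],[0,[0,0.5,1.6],0],[0,[0,0,0.5],0],[0,[0,0,0],0],[0,[0,0,0],0]]'; python3 - <<'E'
from h import *
c=shot("wrist"); cv2.imwrite("pics/w7.png",c[0]["pixels"][:,:,::-1])
for e in r.cut_out(c[0],"pot_a_mid")[:6]: print("pot",round(e["score"],2),np.round(e["extent"]),fit([(c,e["mask"])],POT,.002,(.52,-.25))[0])
go(.505,-.277,.10,jaw=-7)
E
```

```text
clock: 46.25
position: [0.4859, -0.1802, 0.1976]
orientation: [-145.8, 87.7, 114.8]
ft_force: [0.2, -0.5, -0.3]
finger_gap: 0.0941
pos [ 0.4861 -0.18    0.1977] jaw yaw -9.4 tilt 2.28 q7 25.0
 shift now axes [9.38 3.66 9.57]
 spin -2.4 shift after spin [9.38 3.26 9.72]
```

View pics/w7.png

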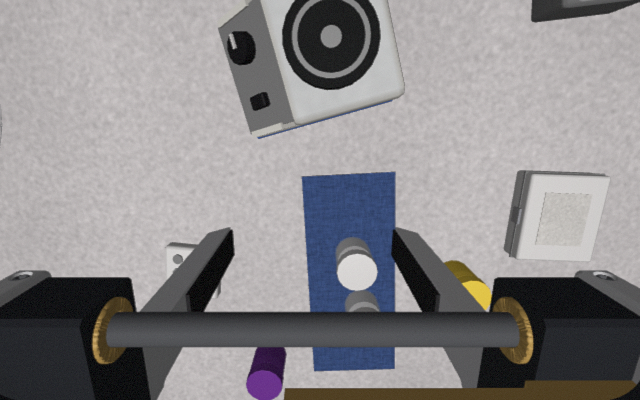

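```bash
python3 - <<'E'
from h import *
c=shot("wrist"); print("b lid wrist",unproj(c,(357,271.5),.058))
for n in("scene","top"):
    v=shot(n); g=v[0]["pixels"].astype(int)
    for L in("pot_b_mid","bottle_mid"):
        for e in r.cut_out(v[0],L)[:5]: print(n,L,round(e["score"],2),np.round(e["extent"]),fit([(v,e["mask"])],POT,.002,(.5,-.28))[0])
    m=(g.min(2)>(125 if n=="top" else 150)).astype(np.uint8)
    k,_,s,ce=cv2.connectedComponentsWithStats(m)
    for i in range(1,k):
        w=unproj(v,ce[i],.058)
        if 30<s[i,4]<500 and .4<w[0]<.6 and -.45<w[1]<-.2: print(n,"lid",s[i],ce[i],np.round(w,4))
E
```

```text
b lid wrist [ 0.51573149 -0.27282807  0.058     ]
scene pot_b_mid 0.62 [212. 229. 231. 258.] [ 0.5095 -0.2733]
scene pot_b_mid 0.32 [349. 261. 421. 330.] [0.773  0.0129]
scene bottle_mid 0.71 [291. 184. 326. 212.] [ 0.4599 -0.0288]
scene bottle_mid 0.67 [456. 176. 480. 208.] [0.5993 0.356 ]
scene lid [209 231  17  15 205] [216.90243902 238.08292683] [ 0.5129 -0.2731  0.058 ]
scene lid [176 242  18  15 213] [184.72300469 249.29107981] [ 0.5146 -0.345   0.058 ]
top pot_b_mid 0.51 [300. 197. 341. 255.] [ 0.5042 -0.0514]
top bottle_mid 0.73 [169. 183. 196. 204.] [0.6111 0.3461]
```

Pot b sits at (357,271) in the wrist view. Both cameras agree on about (0.513, -0.273), and c is 72 mm further along, at about (0.514, -0.345).

```bash
python3 -m pendant '[[0,[0,0.6,1.2],0],[0,[0,1.0,2.2],0],[0,[0,1.0,2.2],0],[0,[0.5,0.9,2.0],0],[0,[1,0.4,0.8],0],[0,[2,0.2,0.2],0],[0,[2,0,0],0],[0,[1.5,0,0],0],[0,[0,0,0],0],[0,[0,0,0],0]]'; python3 -c "
from h import *
go(.513,-.273,.018)"
```

```text
clock: 47.95
position: [0.512, -0.2683, 0.1181]
orientation: [-144.4, 87.6, 116.4]
ft_force: [-0.1, -0.3, -0.3]
finger_gap: 0.0942
pos [ 0.512  -0.2683  0.1181] jaw yaw -9.2 tilt 2.42 q7 40.7
 shift now axes [9.98 0.42 0.8 ]
```

```bash
python3 -m pendant '[[0,[1.2,0.1,0.2],0],[0,[1.7,0.1,0.2],0],[0,[1.7,0.1,0.2],0],[0,[1.7,0.1,0.1],0],[0,[1.6,0,0],0],[0,[1.1,0,0],0],[0,[0,0,0],0],[0,[0,0,0],0]]'; python3 -c "
from h import *
go(.513,-.273,.018)"
```

```text
clock: 48.95
position: [0.5135, -0.2728, 0.0215]
orientation: [-144.7, 87.6, 116.1]
ft_force: [0.2, -0.6, -0.6]
finger_gap: 0.0942
pos [ 0.5135 -0.2728  0.0215] jaw yaw -9.2 tilt 2.42 q7 46.8
 shift now axes [ 0.35 -0.03  0.04]
```

```bash
python3 -m pendant '[[0,[0.3,0,0],0],[0,[0,0,0],0],[0.8,[0,0,0],0],[0.8,[0,0,0],0],[0.8,[0,0,0],0],[0.8,[0,0,0],0],[0.8,[0,0,0],0],[0.8,[0,0,0],0]]' 40; python3 -m pendant '[[0.8,[-1,0,0],0],[0.8,[-2,0,0],0],[0.8,[-2.5,0,0],0],[0.8,[-2.5,0,0],0],[0.8,[-2.5,0,0],0],[0.8,[-2.5,0,0],0],[0.8,[-1.2,0,0],0],[0.8,[0,0,0],0],[0.8,[0,0,0],0]]'; python3 -c "
from h import *
go(.519,-.051,.145)"
```

```text
clock: 49.95
position: [0.5145, -0.2728, 0.0197]
orientation: [-147.5, 87.7, 113.4]
ft_force: [-0.2, 0.6, 1.5]
finger_gap: 0.0433
clock: 51.08
position: [0.5161, -0.2792, 0.173]
orientation: [-150.3, 87.7, 110.4]
ft_force: [-0.8, -0.2, -0.4]
finger_gap: 0.0439
pos [ 0.5161 -0.2792  0.173 ] jaw yaw -9.3 tilt 2.27 q7 38.6
 shift now axes [  3.64  -3.33 -22.46]
```

```bash
python3 -m pendant '[[0.8,[0,-0.2,-1.2],0],[0.8,[0,-0.3,-2.2],0],[0.8,[0,-0.4,-2.7],0],[0.8,[0,-0.4,-2.7],0],[0.8,[0,-0.4,-2.7],0],[0.8,[0,-0.4,-2.7],0],[0.8,[0,-0.4,-2.7],0],[0.8,[0,-0.4,-2.2],0],[0.8,[0,-0.2,-1.4],0],[0.8,[0,0,-0.6],0],[0.8,[0,0,0],0],[0.8,[0,0,0],0]]'; python3 -c "
from h import *
go(.519,-.051,.134)"
```

```text
clock: 52.58
position: [0.5149, -0.0533, 0.1748]
orientation: [-136.8, 87.4, 123.9]
ft_force: [0.1, 0.0, -0.5]
finger_gap: 0.0436
pos [ 0.5149 -0.0533  0.1748] jaw yaw -9.2 tilt 2.58 q7 13.3
 shift now axes [ 4.08  0.49 -0.16]
```

```bash
python3 -m pendant '[[0.8,[0,0.4,-0.1],0],[0.8,[0,0,0],0],[0.8,[0,0,0],0],[0.8,[0.8,0,0],0],[0.8,[1.2,0,0],0],[0.8,[1.2,0,0],0],[0.8,[0.4,0,0],0],[0.8,[0,0,0],0],[0.8,[0,0,0],0]]' 50; python3 -c "
from h import *
go(.519,-.051,.122)"
```

```text
clock: 53.7
position: [0.5179, -0.0533, 0.1356]
orientation: [-135.1, 87.4, 125.5]
ft_force: [-0.3, -0.2, -1.5]
finger_gap: 0.0434
pos [ 0.5179 -0.0533  0.1356] jaw yaw -9.4 tilt 2.57 q7 16.5
 shift now axes [ 1.36  0.12 -0.2 ]
```

```bash
python3 -m pendant '[[0.8,[0.4,0.1,-0.2],0],[0.8,[0.3,0,0],0],[0.8,[0.2,0,0],0],[0.8,[0.2,0,0],0],[0.8,[0.2,0,0],0]]';python3 -m pendant '[[0.8,[0.2,0,0],0],[0.8,[0.15,0,0],0]]';python3 -m pendant '[[0.8,[0.1,0,0],0],[0.8,[0.1,0,0],0],[0.8,[0.1,0,0],0],[0.8,[0.1,0,0],0]]'
```

```text
clock: 54.32
position: [0.5195, -0.0509, 0.1229]
orientation: [-137.0, 87.4, 123.6]
ft_force: [-3.0, -0.3, 7.6]
finger_gap: 0.0434
clock: 54.58
position: [0.5199, -0.0511, 0.1213]
orientation: [-139.2, 87.4, 121.4]
ft_force: [-12.0, 1.8, 41.5]
finger_gap: 0.0435
clock: 55.08
position: [0.52, -0.0511, 0.1214]
orientation: [-142.9, 87.1, 117.6]
ft_force: [-10.0, 1.7, 28.8]
finger_gap: 0.0435
```

```bash
python3 -m pendant '[[0.8,[0.1,0,0],0],[0.8,[0.1,0,0],0],[0.8,[0.1,0,0],0],[0.8,[0.1,0,0],0],[0.8,[0.1,0,0],0],[0.8,[0.1,0,0],0]]';python3 -m pendant '[[0.8,[-0.5,0,0],0],[0.8,[-1.2,0,0],0],[0.8,[-1.8,0,0],0],[0.8,[-1.2,0,0],0],[0.8,[0,0,0],0],[0.8,[0,0,0],0]]' 30; python3 -c "
from h import *
go(.425,.235,.10); p,R=pose(); print(R[:,0])"
```

```text
clock: 55.82
position: [0.5201, -0.0512, 0.1214]
orientation: [-147.3, 86.7, 113.2]
ft_force: [-10.3, 2.1, 29.8]
finger_gap: 0.0433
clock: 56.58
position: [0.5217, -0.0537, 0.1719]
orientation: [-149.0, 86.6, 111.5]
ft_force: [-0.3, -0.2, -1.6]
finger_gap: 0.0439
pos [ 0.5217 -0.0537  0.1719] jaw yaw -9.5 tilt 3.35 q7 14.6
 shift now axes [  8.96 -14.07 -26.47]
[-0.02140469  0.05442947 -0.99828817]
```

```bash
python3 -m pendant '[[0.8,[0,-0.6,-1.1],0],[0.8,[0,-1.3,-2.4],0],[0.8,[0,-1.5,-2.8],0],[0.8,[0,-1.5,-2.8],0],[0.8,[0,-1.5,-2.8],0],[0.8,[0,-1.5,-2.8],0],[0.8,[0.3,-1.5,-2.8],0],[0.8,[0.6,-1.5,-2.8],0],[0.8,[0.8,-1.3,-2.4],0],[0.8,[0.8,-0.8,-1.6],0],[0.8,[0.5,-0.4,-0.8],0],[0.8,[0.3,0,-0.2],0],[0.8,[0,0,0],0],[0.8,[0,0,0],0]]'; python3 -c "
from h import *
go(.425,.235,.024)"
```

```text
clock: 58.32
position: [0.4218, 0.2313, 0.1512]
orientation: [-142.1, 86.6, 118.4]
ft_force: [0.1, 0.2, -1.1]
finger_gap: 0.0437
pos [0.4218 0.2313 0.1512] jaw yaw -9.5 tilt 3.36 q7 -22.8
 shift now axes [12.71  0.71  0.17]
```

```bash
python3 -m pendant '[[0.8,[0.8,0.2,0],0],[0.8,[1.5,0.2,0],0],[0.8,[2,0.2,0],0],[0.8,[2,0,0],0],[0.8,[2,0,0],0],[0.8,[1.8,0,0],0],[0.8,[1.2,0,0],0],[0.8,[0.5,0,0],0],[0.8,[0,0,0],0],[0.8,[0,0,0],0]]'; python3 -c "
from h import *
go(.425,.235,.0197)"
```

```text
clock: 59.58
position: [0.4271, 0.2342, 0.0279]
orientation: [-143.8, 86.6, 116.4]
ft_force: [-0.9, 0.6, -1.3]
finger_gap: 0.0436
pos [0.4271 0.2342 0.0279] jaw yaw -9.7 tilt 3.38 q7 -8.2
 shift now axes [ 0.83 -0.19 -0.  ]
```

```bash
python3 -m pendant '[[0.8,[0.5,0,0],0],[0.8,[0.15,0,0],0],[0.8,[0,0,0],0]]';  python3 -m pendant '[[0.8,[0.15,0,0],0],[0.8,[0,0,0],0]]'
```

```text
clock: 59.95
position: [0.4273, 0.2352, 0.0217]
orientation: [-145.2, 86.6, 115.0]
ft_force: [-0.2, 0.4, -0.8]
finger_gap: 0.0435
clock: 60.2
position: [0.4273, 0.2353, 0.0202]
orientation: [-145.3, 86.6, 115.0]
ft_force: [-0.1, -0.2, -0.2]
finger_gap: 0.0435
```

```bash
python3 -m pendant '[[0.8,[0.1,0,0],0],[0.8,[0,0,0],0],[0.5,[0,0,0],0],[0.3,[0,0,0],0],[0,[0,0,0],0],[0,[0,0,0],0],[0,[0,0,0],0],[0,[-1,0,0],0],[0,[-2,0,0],0],[0,[-3,0,0],0],[0,[-3,0,0],0],[0,[-3,0,0],0],[0,[-3,0,0],0],[0,[-1,0,0],0],[0,[0,0,0],0],[0,[0,0,0],0]]'; python3 - <<'E'
from h import *
go(.514,-.26,.19)
for n in("scene","top"):
    v=shot(n)
    for e in r.cut_out(v[0],"pot_b_mid")[:6]: print(n,round(e["score"],2),np.round(e["extent"]),fit([(v,e["mask"])],POT,.002,(.5,-.28))[0])
    cv2.imwrite(f"pics/x_{n}.png",v[0]["pixels"][:,:,::-1])
E
```

```text
clock: 62.2
position: [0.4311, 0.2249, 0.1862]
orientation: [-144.0, 86.5, 116.1]
ft_force: [0.3, 0.4, 0.2]
finger_gap: 0.0941
pos [0.4311 0.2249 0.1862] jaw yaw -9.8 tilt 3.5 q7 -25.2
 shift now axes [-3.26 16.42 46.26]
scene 0.59 [387. 147. 405. 170.] [0.4203 0.2384]
top 0.55 [214. 248. 232. 264.] [0.4271 0.2346]
```

View pics/x_scene.png

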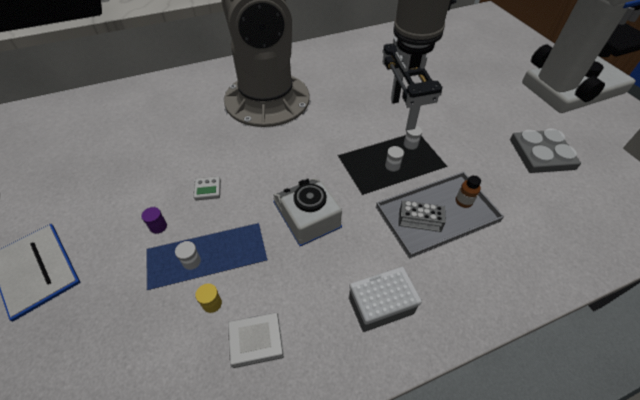

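```bash
python3 - <<'E'
from h import *
v=shot("scene"); im=v[0]["pixels"]
g=im.astype(int); m=(g.min(2)>120).astype(np.uint8); k,_,s,ce=cv2.connectedComponentsWithStats(m)
for i in range(1,k):
    w=unproj(v,ce[i],.058)
    if 20<s[i,4]<500 and .3<w[0]<.5 and .1<w[1]<.42: print("lid",s[i],ce[i],np.round(w,4))
c=cv2.resize(im[110:200,330:460,::-1],None,fx=6,fy=6,interpolation=cv2.INTER_CUBIC); cv2.imwrite("pics/crop.png",c)
E
```

```text
lid [388 146  15  12 129] [395.28682171 151.52713178] [0.4242 0.2362 0.058 ]
```

View pics/crop.png

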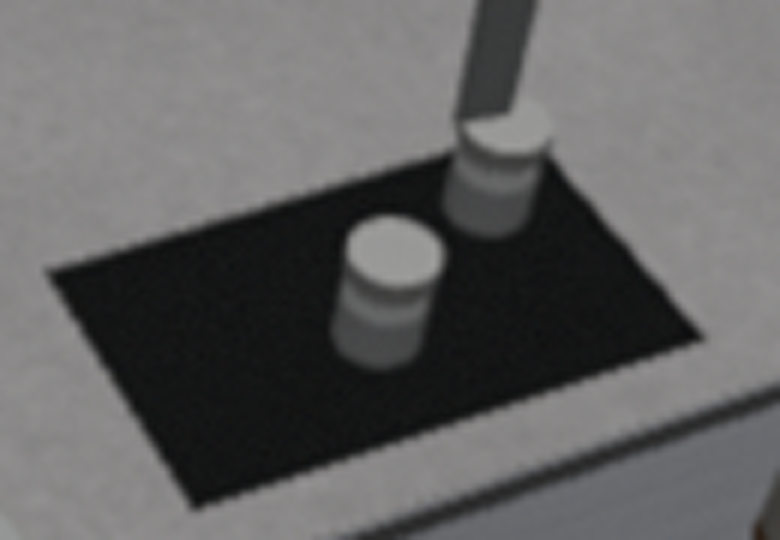

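Pot a was knocked a few cm aside. It's upright and seems to be still on the mat, with its lid at about (415,131); I'll check that again later. Moving on to pot c.

```bash
python3 -m pendant '[[0,[-0.3,0.5,1.6],0],[0,[-0.4,1.2,3.2],0],[0,[-0.4,1.3,3.8],0],[0,[-0.3,1.3,3.8],0],[0,[-0.3,1.4,3.8],0],[0,[-0.3,1.4,3.8],0],[0,[-0.3,1.4,3.8],0],[0,[-0.3,1.4,3.8],0],[0,[-0.3,1.4,3.8],0],[0,[-0.3,1.4,3.8],0],[0,[-0.3,1.4,3.8],0],[0,[-0.2,1.2,3.2],0],[0,[0,0.6,1.6],0],[0,[0,0.2,0.5],0],[0,[0,0,0],0],[0,[0,0,0],0]]'; python3 - <<'E'
from h import *
v=shot("scene"); print("a lid",unproj(v,(415.3,131.2),.058))
for e in r.cut_out(v[0],"pot_a_mid")[:6]: print("scene",round(e["score"],2),np.round(e["extent"]),fit([(v,e["mask"])],POT,.002,(.5,-.28))[0])
c=shot("wrist"); 
for e in r.cut_out(c[0],"pot_a_mid")[:6]: print("wrist",round(e["score"],2),np.round(e["extent"]),fit([(c,e["mask"])],POT,.002,(.5,-.28))[0])
print("c expected at px",proj(c,[.514,-.345,.058]))
go(.514,-.345,.10)
cv2.imwrite("pics/w8.png",c[0]["pixels"][:,:,::-1])
E
```

```text
clock: 64.45
position: [0.5081, -0.2701, 0.1972]
orientation: [-142.2, 86.6, 117.5]
ft_force: [0.3, -0.4, -0.3]
finger_gap: 0.0942
a lid [0.37418158 0.32977648 0.058     ]
scene 0.59 [404. 122. 422. 149.] [0.3649 0.3305]
c expected at px [[335.51580273 261.71990415]]
pos [ 0.5084 -0.27    0.1972] jaw yaw -10.3 tilt 3.42 q7 37.3
 shift now axes [9.29 2.24 7.72]
```

View pics/w8.png

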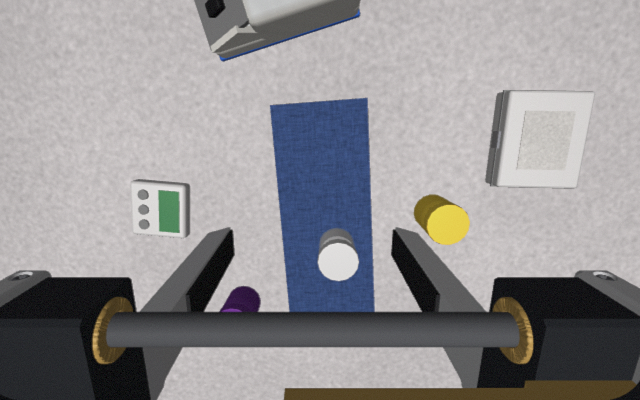

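Pot c is at (338,262), 2 px from where I expected it. Pot a is at about (0.37, 0.33), still fully on the black mat. The fourth place is empty.

```bash
python3 -m pendant '[[0,[0,0.4,1.0],0],[0,[0,0.6,1.9],0],[0,[0.3,0.6,1.9],0],[0,[1,0.4,1.6],0],[0,[1.5,0.2,0.8],0],[0,[2,0,0.3],0],[0,[2,0,0],0],[0,[1.5,0,0],0],[0,[0,0,0],0],[0,[0,0,0],0]]'; python3 -c "
from h import *
go(.515,-.345,.019)"
```

```text
clock: 65.9
position: [0.5157, -0.3447, 0.1041]
orientation: [-142.3, 86.5, 117.6]
ft_force: [-0.3, -0.8, -0.3]
finger_gap: 0.0943
pos [ 0.5157 -0.3447  0.1041] jaw yaw -10.0 tilt 3.49 q7 48.3
 shift now axes [8.49 0.25 0.45]
```

```bash
python3 -m pendant '[[0,[1.2,0.1,0.2],0],[0,[1.7,0.1,0.2],0],[0,[1.7,0,0],0],[0,[1.7,0,0],0],[0,[1.2,0,0],0],[0,[0.5,0,0],0],[0,[0,0,0],0],[0,[0,0,0],0]]'; python3 -c "
from h import *
go(.515,-.345,.019)"
```

```text
clock: 66.9
position: [0.5151, -0.3448, 0.0188]
orientation: [-142.8, 86.5, 117.1]
ft_force: [0.3, -0.0, 0.4]
finger_gap: 0.0944
pos [ 0.5151 -0.3448  0.0188] jaw yaw -10.0 tilt 3.45 q7 52.4
 shift now axes [-0.02 -0.01  0.02]
```

```bash
python3 -m pendant '[[0.8,[0,0,0],0],[0.8,[0,0,0],0],[0.8,[0,0,0],0],[0.8,[0,0,0],0],[0.8,[0,0,0],0],[0.8,[0,0,0],0]]' 40; python3 -m pendant '[[0.8,[-1,0,0],0],[0.8,[-2,0,0],0],[0.8,[-2.5,0,0],0],[0.8,[-2.5,0,0],0],[0.8,[-2.5,0,0],0],[0.8,[-2.5,0,0],0],[0.8,[-1.2,0,0],0],[0.8,[0,0,0],0],[0.8,[0,0,0],0]]'; python3 -c "
from h import *
go(.519,-.051,.15)"
```

```text
clock: 67.65
position: [0.5159, -0.3451, 0.02]
orientation: [-144.2, 86.6, 115.7]
ft_force: [0.2, 0.2, 1.2]
finger_gap: 0.0438
clock: 68.78
position: [0.519, -0.354, 0.1735]
orientation: [-145.8, 86.8, 114.0]
ft_force: [0.2, 0.4, -1.0]
finger_gap: 0.0435
pos [ 0.519  -0.354   0.1735] jaw yaw -10.1 tilt 3.25 q7 45.7
 shift now axes [  3.91  -5.24 -29.67]
```

```bash
python3 -m pendant '[[0.8,[0,-0.2,-1.2],0],[0.8,[0,-0.4,-2.4],0],[0.8,[0,-0.5,-3],0],[0.8,[0,-0.5,-3],0],[0.8,[0,-0.5,-3],0],[0.8,[0,-0.5,-3],0],[0.8,[0,-0.5,-3],0],[0.8,[0,-0.5,-3],0],[0.8,[0,-0.5,-3],0],[0.8,[0,-0.4,-2.4],0],[0.8,[0,-0.2,-1.2],0],[0.8,[0,0,-0.4],0],[0.8,[0,0,0],0],[0.8,[0,0,0],0]]'; python3 -c "
from h import *
go(.519,-.051,.136)"
```

```text
clock: 70.53
position: [0.5173, -0.0474, 0.1814]
orientation: [-136.1, 86.3, 123.9]
ft_force: [0.8, -0.9, -0.8]
finger_gap: 0.0439
pos [ 0.5173 -0.0474  0.1814] jaw yaw -10.0 tilt 3.74 q7 14.5
 shift now axes [4.51 0.43 0.54]
```

```bash
python3 -m pendant '[[0.8,[0,0.3,0.5],0],[0.8,[0,0,0],0],[0.8,[0,0,0],0],[0.8,[0.8,0,0],0],[0.8,[1.3,0,0],0],[0.8,[1.4,0,0],0],[0.8,[0.5,0,0],0],[0.8,[0,0,0],0],[0.8,[0,0,0],0]]' 50; python3 -c "
from h import *
go(.519,-.051,.122)"
```

```text
clock: 71.65
position: [0.5174, -0.0526, 0.1376]
orientation: [-134.8, 86.3, 125.1]
ft_force: [0.2, -0.4, -0.2]
finger_gap: 0.0438
pos [ 0.5174 -0.0526  0.1376] jaw yaw -10.1 tilt 3.75 q7 18.4
 shift now axes [ 1.55  0.2  -0.11]
```

```bash
python3 -m pendant '[[0.8,[0.5,0.15,-0.1],0],[0.8,[0.4,0,0],0],[0.8,[0.2,0,0],0],[0.8,[0.2,0,0],0],[0.8,[0.2,0,0],0]]';python3 -m pendant '[[0.8,[0.2,0,0],0],[0.8,[0.15,0,0],0]]';python3 -m pendant '[[0.8,[0.1,0,0],0],[0.8,[0.1,0,0],0],[0.8,[0.1,0,0],0],[0.8,[0.1,0,0],0]]'
```

```text
clock: 72.28
position: [0.5193, -0.0512, 0.1228]
orientation: [-136.4, 86.3, 123.5]
ft_force: [-3.5, 0.1, 9.1]
finger_gap: 0.0437
clock: 72.53
position: [0.52, -0.0514, 0.1214]
orientation: [-138.3, 86.2, 121.5]
ft_force: [-14.7, 2.4, 46.1]
finger_gap: 0.0434
clock: 73.03
position: [0.52, -0.0514, 0.1217]
orientation: [-141.1, 85.9, 118.7]
ft_force: [-9.7, 0.7, 28.5]
finger_gap: 0.0435
```

Now another 0.75 s of hold, then lift and carry the pot to the third place on the mat.

```bash
python3 -m pendant '[[0.8,[0.1,0,0],0],[0.8,[0.1,0,0],0],[0.8,[0.1,0,0],0],[0.8,[0.1,0,0],0],[0.8,[0.1,0,0],0],[0.8,[0.1,0,0],0]]';python3 -m pendant '[[0.8,[-0.5,0,0],0],[0.8,[-1.2,0,0],0],[0.8,[-1.8,0,0],0],[0.8,[-1.2,0,0],0],[0.8,[0,0,0],0],[0.8,[0,0,0],0]]' 30; python3 -c "
from h import *
go(.43,.152,.13)"
```

```text
clock: 73.78
position: [0.52, -0.0515, 0.1217]
orientation: [-144.5, 85.5, 115.2]
ft_force: [-9.6, 2.0, 27.1]
finger_gap: 0.0435
clock: 74.53
position: [0.5219, -0.0549, 0.1721]
orientation: [-145.6, 85.5, 114.1]
ft_force: [0.4, 1.2, -0.4]
finger_gap: 0.0435
pos [ 0.5219 -0.0549  0.1721] jaw yaw -10.2 tilt 4.48 q7 16.8
 shift now axes [  5.96 -12.52 -18.38]
```

```bash
python3 -m pendant '[[0.8,[0,-0.6,-0.9],0],[0.8,[0,-1.4,-2.0],0],[0.8,[0,-1.7,-2.5],0],[0.8,[0,-1.7,-2.5],0],[0.8,[0,-1.7,-2.5],0],[0.8,[0.3,-1.7,-2.5],0],[0.8,[0.6,-1.5,-2.2],0],[0.8,[0.8,-1.0,-1.6],0],[0.8,[0.8,-0.5,-0.8],0],[0.8,[0.5,0,-0.2],0],[0.8,[0,0,0],0],[0.8,[0,0,0],0]]'; python3 -c "
from h import *
go(.43,.152,.024)"
```

```text
clock: 76.03
position: [0.429, 0.1506, 0.1547]
orientation: [-140.7, 85.5, 119.0]
ft_force: [-0.7, 0.5, -0.2]
finger_gap: 0.0433
pos [0.429  0.1506 0.1547] jaw yaw -10.2 tilt 4.54 q7 -12.6
 shift now axes [13.03  0.73  0.65]
```

```bash
python3 -m pendant '[[0.8,[0.8,0.2,0.2],0],[0.8,[1.5,0.2,0.2],0],[0.8,[2,0.2,0.2],0],[0.8,[2,0,0],0],[0.8,[2,0,0],0],[0.8,[1.8,0,0],0],[0.8,[1.2,0,0],0],[0.8,[0.6,0,0],0],[0.8,[0,0,0],0],[0.8,[0,0,0],0]]'; python3 -c "
from h import *
go(.43,.152,.02)"
```

```text
clock: 77.28
position: [0.4318, 0.1481, 0.0297]
orientation: [-141.5, 85.5, 117.8]
ft_force: [-0.3, -0.1, -0.8]
finger_gap: 0.0438
pos [0.4318 0.1481 0.0297] jaw yaw -10.5 tilt 4.5 q7 4.7
 shift now axes [ 1.   -0.2  -0.29]
```

```bash
python3 -m pendant '[[0.8,[0.5,0,-0.2],0],[0.8,[0.3,0,0],0],[0.8,[0,0,0],0]]';  python3 -m pendant '[[0.8,[0.12,0,0],0],[0.8,[0,0,0],0]]'
```

```text
clock: 77.65
position: [0.4323, 0.1515, 0.022]
orientation: [-142.7, 85.5, 116.8]
ft_force: [-0.4, 0.7, -0.5]
finger_gap: 0.0436
clock: 77.9
position: [0.4323, 0.1516, 0.0208]
orientation: [-142.8, 85.5, 116.7]
ft_force: [0.4, -0.6, -1.1]
finger_gap: 0.0437
```

```bash
python3 -m pendant '[[0.8,[0.12,0,0],0],[0.8,[0,0,0],0],[0.5,[0,0,0],0],[0.3,[0,0,0],0],[0,[0,0,0],0],[0,[0,0,0],0],[0,[0,0,0],0],[0,[-1,0,0],0],[0,[-2,0,0],0],[0,[-3,0,0],0],[0,[-3,0,0],0],[0,[-3,0,0],0],[0,[-3,0,0],0],[0,[-3,0,-1],0],[0,[-2,0,0],0],[0,[0,0,0],0],[0,[0,0,0],0],[0,[0,0,0],0]]'; python3 - <<'E'
from h import *
for n in("scene","top"):
    v=shot(n)
    for L,M,z in(("pot_b_mid",POT,.002),("bottle_mid",BOT,.004),("rack_mid",RACK,.004),("work_mat",POT,0)):
        for e in r.cut_out(v[0],L)[:4]: print(n,L,round(e["score"],2),np.round(e["extent"]),fit([(v,e["mask"])],M,z,(.5,.28))[0])
    if n=="scene": cv2.imwrite("pics/y.png",cv2.resize(v[0]["pixels"][100:280,120:520,::-1],None,fx=2,fy=2,interpolation=cv2.INTER_CUBIC))
E
```

```text
clock: 80.15
position: [0.4409, 0.1438, 0.2281]
orientation: [-140.4, 85.4, 118.7]
ft_force: [0.9, 0.6, -0.3]
finger_gap: 0.0938
scene pot_b_mid 0.89 [389. 147. 405. 171.] [0.4216 0.2375]
scene pot_b_mid 0.19 [377. 172. 503. 261.] [0.6289 0.2424]
scene bottle_mid 0.65 [456. 176. 483. 210.] [0.6072 0.3451]
scene rack_mid 0.93 [396. 200. 446. 230.] [0.6154 0.2055]
scene work_mat 0.56 [337. 134. 447. 192.] [0.4327 0.222 ]
top bottle_mid 0.48 [174. 183. 194. 199.] [0.6175 0.3464]
top rack_mid 0.84 [215. 172. 253. 199.] [0.6245 0.2047]
top work_mat 0.68 [241. 233. 269. 290.] [0.4047 0.1358]
```

View pics/y.png

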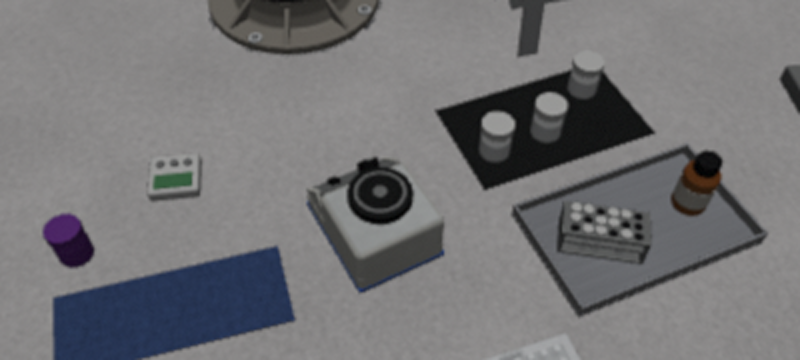

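The view shows all three pots upright on the black mat, at (497,137), (548,118) and (585,77) in the crop. The rack (605,232) and bottle (695,185) stand in the tray, the head is up, and the gripper is clear. Handing in.

```bash
python3 -c "
from cell import r
print(r.close_job())"
```

```text
the job is handed in; nothing more can be done
None
```

I finished the job and handed it in at about 80 s of the 210 s allowed; it reported no verdict.

**Clearing:** I lifted the bottle and then the rack into the steel tray. I never saw the beaker or the fourth pot, so I took both as absent.

**Mixing:** I pressed pots a, b and c in that order on the middle of the mixer head. Each was held fully down for about 1.25 s and then stood on the black mat before I took the next.

**Last checks:** The final scene picture showed three upright pots on the black mat, the rack and bottle standing in the tray, and the gripper well clear. The tip box, slide box and timer were not touched as far as I can tell, but I didn't measure them again at the end.

**What did not go cleanly:**
- **Knock:** Pot a was knocked about 5 cm aside after I placed it. It stayed upright, with about 2 cm of mat left at its nearest edge, so I left it there.
- **Press force:** Pot a's press briefly reached about 75 N, and the pot slipped roughly 1.5 mm in the grip. The other two peaked below 50 N and were held at about 30 N.
- **Tilt:** The tool's lean grew to 4.5° by the last pot, so the pots were pressed leaning 1.3–4.5° from vertical.
- **Missed detections:** In the last check the network found only one of the three pots. I confirmed the other two by eye in the picture.

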